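# Slide the stencil mask onto its register pins

## Task

On the register bed of the marbling bench two stencil masks wait on the raised wooden shelf. Slide the green mask off the shelf towards the robot, keeping it low rather than lifting it, until its two round holes drop over the pair of steel pins in the bay straight in front of it and it lies flat on the bay's floor. Leave the orange mask where it is.

Things in the scene. Friction and masses are not known exactly. Their poses are not given: they have to be found in the camera images.
- green_mask: Green stencil plate 110 (x) x 170 (y) x 6 mm, 0.12-0.26 kg, lying on the shelf behind one bay, square to it within 6 deg. Two 34 mm round pin holes at y = +-60 mm, two windows between. Upright dark wooden grip bar at its centre, 18 mm (x) x 70 mm (y), top 40 mm above the underside: pinch from above across the 18 mm. Origin: centre of underside, z up.
- orange_mask: The same plate in orange, with the same grip bar, size, origin and axes, on the shelf behind the other bay, about 200 mm from the green one (edges about 30 mm apart). To be left alone.
- bay_left (a point): Point midway between the two pins of the left (larger y) bay, on its floor, 8 mm above the table. Steel pins 14 mm across, 16 mm tall, tapered tips, black discs round their feet, at y = +-60 mm of this point. Its x points away from the robot, square to the shelf. The wooden shelf begins 75 mm along +x, its top 18 mm above this floor; the masks start on it about 140 mm along +x of the bays.
- bay_right (a point): The same point of the right bay, 200 mm from the left one along -y of the bed, with the same pins, axes and shelf behind it. The bed is one fixed piece whose place and turn on the table vary. A brush and a small pot, 33 mm tall, stand at the back of its shelf.
Things that resemble listed ones, but are neither listed nor needed, are in the scene too. Of the things shaped like the green_mask, the green one is meant.

How it is judged:
By the outcome, as a careful person would: the job done as asked, in the order asked, and still so for the second after the job is handed in, with the robot touching nothing.
It also fails if it takes over 32 s, if anything falls off the work surface, if the arm or the gripper's body presses on something with over 40 N, if the wrist force passes 120 N, or if a joint passes its speed limit or range.

## Robot

A 6-joint arm with a two-finger parallel gripper is mounted at the origin on the work surface. World frame = base frame: x ahead of the robot, y to its left, z up, the work surface at z = 0. Lengths are in mm, angles in rad, forces in N, time in s.
With the tool pointing down it reaches from about 400 to 925 mm from the base axis. Payload 12.5 kg.
Tool frame: the origin (TCP) lies where the fingers leave the gripper's body, on its centre line; the fingertips stand 78 mm ahead of it and the grasp point (between the pads) lies 59 mm ahead of it (env.tip_extent is the distance from the TCP to the fingertips, in mm); z points along the fingers, y is the direction in which the jaws open and shut (so a half turn about z gives the same grasp; the last joint's range is limited). The gripper opens to 95 mm and grips with 3 to 60 N. Pads are 20 mm wide; open, the fingers measure 119 mm over their backs; the gripper's body (75 mm by 180 mm) begins 59 mm behind the grasp point.
Start: joints at [-1.348, 0.491, 1.559, -0, 1.092, -0.106], TCP at [201.839, -591.523, 292.261] pointing down, gripper open.
Joint ranges: [-3.1, 3.1], [-0.84, 2.19], [0.05, 2.79], [-1.13, 4.28], [0.06, 2.93], [-2.69, 2.69]. Speed limits (rad/s): [2.22, 2.22, 2.79, 3.14, 3.14, 3.14].

## Interface

Orientations are given as [roll, pitch, yaw] about the fixed x, y, z axes, in that order (R = Rz(yaw) Ry(pitch) Rx(roll)).
In Python, from cell import env gives the robot as it stands. The module is installed in compiled form; this text tells all that it offers.
- The arm moves only by the tool play_rows, never from a script. Its argument "targets" is a list of rows, each an object with "linear": the shift along the tool's x, y, z in mm, a list of three; "turn": the turn about the tool's z in rad. A call has 1 to 20 rows; each row is the pose to reach, as a shift and turn from the pose commanded when the call began, along the tool's axes at that moment; what a row does not reach only later rows make up. A row lasts 1/8 s, in which the tool goes at most 62.5 mm and 10.7 degrees, less where a joint would pass 70% of its speed; a pose out of reach is approached as far as the arm can. A call with a gripper value outside its range is refused whole. "hand" is the finger opening in mm, from 0 to 95.1, set as the call begins (left out, the last holds). The fingers move at their own pace and stop on an object; the grip force is fixed at half the most. Time passes only in rows, so rows that repeat a pose let the fingers close. It gives the time, the measured TCP pose, the force and the opening at its end, in the units of the state.
- env.state(): the state, without advancing time (a new reading comes with each control period).
- env.read_camera(name): name is "scene" or "top" or "wrist"; returns (picture, depth): 420x560x3 uint8, red, green, blue; 420x560 float32, mm along the optical axis (not along the pixel's ray), 0 where there is no reading.
- env.camera_params(name): a dict with "fx", "fy", "cx", "cy" (pixels), "k1" (the pictures are not rectified: a ray, as slopes to the right and down, at radius r is drawn at 1 + k1 r^2 times it, then the intrinsics apply), "R" (3x3) and "t" (3): a world point X has camera coordinates R X + t. Camera axes: x right, y down, z forward; pixel columns grow to the right and rows downward; lengths in mm; the calibration is good to about 2 mm. A picture is of the moment at which its call begins: read the wrist's pose just before it. camera_params takes no time and is no camera call; for the wrist camera it gives the pose at the moment of the call.
- env.job_done(): hands the job in, once; it reports no verdict.
The state is a dict: "t": time; "joints": joint angles; "qvel": joint speeds; "tau": joint torques, N m; "eef_pos": TCP position; "tcp_rot": TCP orientation; "ft_force": force on the tool from outside, world axes, zero at the start; "moment": the same for the moment, N m; "opening": opening from 0.0 (shut) to 1.0 (fully open).
Only numpy, scipy, OpenCV 4.12 (cv2) and the standard library are available. Lean on these libraries where they do the work, as an engineer would, in place of code of your own. Each camera call takes 0.05 s, during which the arm holds its last target.

## Working session

There is one attempt and no reset: what is moved stays moved. The work goes in short steps, Python scripts to look and compute and a tool call to move; the robot and the scene stay as the last step left them, time stands still between calls to the robot, and variables do not carry over. Pictures are saved under pics/ and viewed, and the job is handed in when it is done.

Besides the shell and the picture viewer there is one more tool, called after "Emit:" by a JSON object that holds its "fn" and its "kwargs". play_rows: Moves the arm, as the interface text tells. Its arguments: {"type":"object","properties":{"targets":{"type":"array","items":{"type":"object","properties":{"linear":{"type":"array","items":{"type":"number"}},"turn":{"type":"number"}}}},"hand":{"type":"number"}},"required":["targets"]}

```bash
mkdir -p pics
cat > h.py <<'E'
import numpy as np, cv2
from cell import env
def grab(name,fn):
    p=env.camera_params(name); im,d=env.read_camera(name)
    cv2.imwrite('pics/'+fn+'.png',im[:,:,::-1]); np.savez('pics/'+fn+'.npz',im=im,d=d,**{k:np.array(v) for k,v in p.items()})
    return im,d,p
def load(fn):
    z=np.load('pics/'+fn+'.npz'); return z['im'],z['d'],{k:z[k] for k in ('fx','fy','cx','cy','k1','R','t')}
def rays(p,uv):
    uv=np.asarray(uv,float).reshape(-1,1,2)
    K=np.array([[p['fx'],0,p['cx']],[0,p['fy'],p['cy']],[0,0,1.]],float)
    return cv2.undistortPoints(uv,K,np.array([float(p['k1']),0,0,0,0])).reshape(-1,2)
def world(p,uv,depth):
    s=rays(p,uv); c=np.c_[s,np.ones(len(s))]*np.asarray(depth,float).reshape(-1,1)
    return (c-np.array(p['t']).reshape(1,3))@np.array(p['R'])
def atz(p,uv,z):
    s=rays(p,uv); R=np.array(p['R']); C=-R.T@np.array(p['t']).reshape(3)
    d=np.c_[s,np.ones(len(s))]@R
    return C+d*((z-C[2])/d[:,2])[:,None]
def cloud(d,p):
    v,u=np.mgrid[:d.shape[0],:d.shape[1]]
    return world(p,np.c_[u.ravel(),v.ravel()],d.ravel()).reshape(d.shape+(3,))
E
python3 - <<'E'
from h import *
print(env.state()); print(env.tip_extent)
for n in('scene','top','wrist'):
    im,d,p=grab(n,n+'0'); print(n,p)
E
```

```text
{'t': 0.0, 'joints': array([-1.34762997e+00,  4.91539319e-01,  1.55944978e+00,  2.61181137e-06,
        1.09168768e+00, -1.05608536e-01]), 'qvel': array([-2.25239603e-03,  6.76807438e-06,  1.01330373e-03, -1.90080778e-04,
        1.26525300e-03, -9.98666679e-05]), 'tau': array([-3.03803827e-04, -6.12637281e+01, -2.58177602e+01,  6.92003011e-02,
        4.83433949e-02, -7.90552281e-05]), 'eef_pos': array([ 201.78419463, -591.36390209,  291.6741626 ]), 'tcp_rot': array([-3.14051482e+00, -1.16583260e-04,  3.28773630e-01]), 'ft_force': array([-0.23495128, -0.01328649,  0.29486367]), 'moment': array([-0.03865358, -0.01977012,  0.01441774]), 'opening': 0.9996220947829572}
77.60000000000001
scene {'fx': 455.07368411928894, 'fy': 455.07368411928894, 'cx': 275.3558808182472, 'cy': 214.54112494098925, 'k1': -0.03056516339324642, 'R': array([[-0.57195498,  0.82011323, -0.01678636],
       [ 0.52814071,  0.35251814, -0.77252725],
       [-0.62764233, -0.45071637, -0.63475969]]), 't': array([ 310.35984154, -162.01041612, 1258.54126053])}
top {'fx': 474.84322381185535, 'fy': 474.84322381185535, 'cx': 281.0944855478641, 'cy': 207.56188486822288, 'k1': -0.13070205468096152, 'R': array([[ 1.02901903e-02, -9.99946169e-01,  1.33104097e-03],
       [-9.98618120e-01, -1.03451093e-02, -5.15250281e-02],
       [ 5.15360242e-02, -7.98999285e-04, -9.98670817e-01]]), 't': array([ -44.787826  ,  451.79731741, 1020.26059012])}
wrist {'fx': 352.3015266747724, 'fy': 352.3015266747724, 'cx': 273.8385519155643, 'cy': 216.5721654094811, 'k1': -0.03499030122213197, 'R': array([[ 0.32272278, -0.94649269, -0.00126572],
       [-0.90979438, -0.31057808,  0.27534604],
       [-0.26100612, -0.0877089 , -0.96134435]]), 't': array([-624.43447409,  -31.6130757 ,  390.552696  ])}
```

View pics/top0.png

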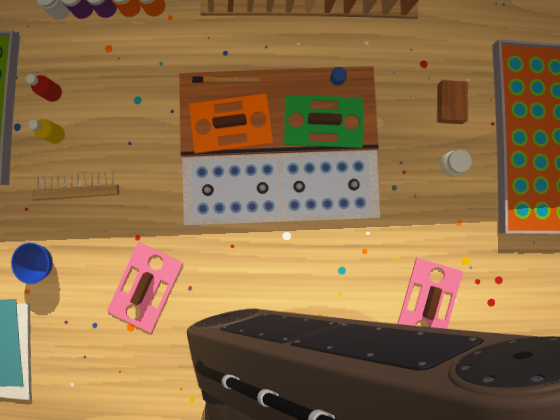

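View pics/scene0.png

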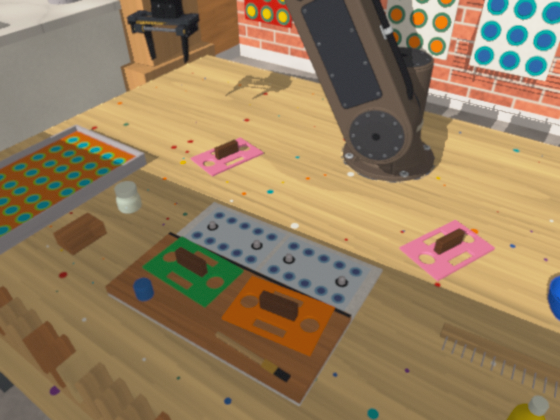

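The candidates shaped like the mask in the top picture are the green mask at (324,120), the orange one at (231,121), and the pink plates at (145,287) and (431,300). The green one at (324,120) fits the description. The bay in front of it is the right bay, with pins near (299,186) and (354,184).

Run:
```python
from h import *
im,d,p=load('top0')
c=im[60:235,170:390]; cv2.imwrite('pics/crop0.png',cv2.resize(c,None,fx=3.4,fy=3.4,interpolation=cv2.INTER_CUBIC)[:,:,::-1])
W=cloud(d,p)
for n,(u,v) in dict(shelfL=(185,110),shelfR=(370,110),floorL=(235,200),floorR=(327,200),gplate=(300,100),bar=(324,119),table=(410,190)).items(): print(n,W[v,u].round(1))
hsv=cv2.cvtColor(im,cv2.COLOR_RGB2HSV)
m=cv2.inRange(hsv,(45,80,40),(85,255,255)); m[:,:250]=0;m[:,400:]=0
m=(m>0)&(np.abs(W[...,2]-32)<8)
print(m.sum(),W[m].mean(0))
q=W[m][:,:2].astype(np.float32); print('plate rect',cv2.minAreaRect(q))
v,u=np.nonzero(m); a=atz(p,np.c_[u,v],32.)[:,:2].astype(np.float32); print('z32 rect',cv2.minAreaRect(a))
# bar top
b=(W[...,2]>55)&(W[...,2]<75); b[:,:280]=0;b[:,370:]=0;b[:95]=0;b[145:]=0
v,u=np.nonzero(b);a=atz(p,np.c_[u,v],66.)[:,:2].astype(np.float32); print('bar',b.sum(),W[b].mean(0),cv2.minAreaRect(a))
```

```text
shelfL [662.9 172.3  27.2]
shelfR [ 666.3 -231.8   29.9]
floorL [467.7  60.5  10.9]
floorR [ 469.7 -139.9   11.9]
gplate [685.8 -78.8  30.6]
bar [ 399.1  -39.3 1042.2]
table [ 4.949e+02 -3.264e+02  4.000e-01]
2692 [ 638.77368752 -130.27686346   32.60557163]
plate rect ((640.134765625, -130.76780700683594), (170.24000549316406, 112.3629150390625), 88.46885681152344)
z32 rect ((639.6735229492188, -130.21963500976562), (169.16748046875, 112.08598327636719), 88.46869659423828)
bar 308 [ 638.67272645 -129.4110355    65.78005693] ((638.1129150390625, -128.90426635742188), (69.7128677368164, 20.402070999145508), 87.69046783447266)
```

View pics/crop0.png

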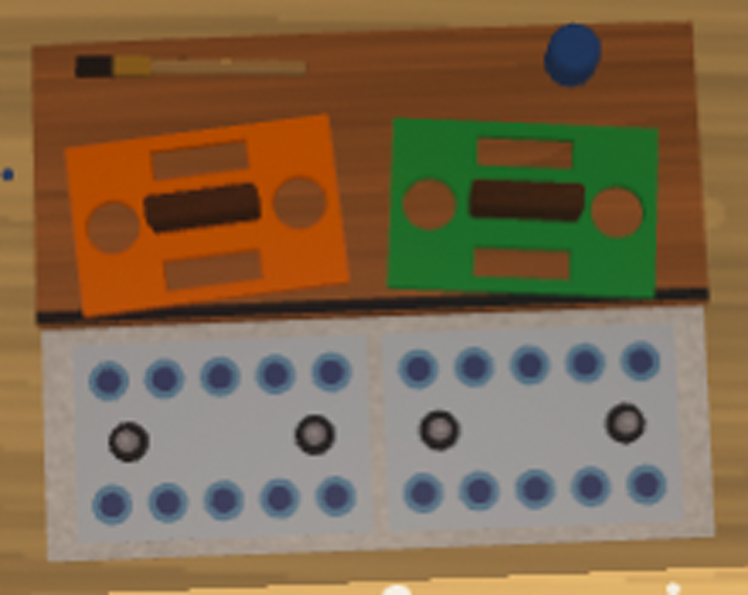

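The crop shows the green plate at crop (523,207) with its bar and holes. The two pins of the bay in front of it are at crop (439,430) and (625,423), with black discs round their feet.

Run:
```python
from h import *
im,d,p=load('top0')
g=cv2.cvtColor(im,cv2.COLOR_RGB2GRAY)
P=[]
for u,v in [(207.5,189.7),(262.5,187.7),(299.1,186.5),(353.8,184.4)]:
    x0,y0=int(u)-9,int(v)-9; s=im[y0:y0+19,x0:x0+19].astype(int)
    m=(s.max(2)<75).astype(np.uint8)
    cs,_=cv2.findContours(m,cv2.RETR_EXTERNAL,cv2.CHAIN_APPROX_NONE); c=max(cs,key=cv2.contourArea)
    (cx,cy),r=cv2.minEnclosingCircle(c); P.append(atz(p,[(cx+x0,cy+y0)],8.)[0]); print(cx+x0,cy+y0,r,P[-1])
P=np.array(P); print(np.linalg.norm(np.diff(P,axis=0),axis=1))
dy=P[0]-P[3]; th=np.arctan2(-dy[0],dy[1]); print('bed yaw deg',np.degrees(th)); br=(P[2]+P[3])/2; print('bay right',br)
g0=np.array([638.9,-129.8]); gy=np.radians(88.3-90)
import math
c,s=math.cos(th),math.sin(th); rel=g0-br[:2]; print('green in bay',c*rel[0]+s*rel[1],-s*rel[0]+c*rel[1])
# holes of green: hole centroid
st=env.state(); print(st['eef_pos'],st['tcp_rot'])
```

```text
207.0 189.5 5.590270042419434 [490.38966568 122.70996368   8.        ]
262.0 187.5 5.590270042419434 [495.91610854   2.07788697   8.        ]
298.5 186.0 5.590270042419434 [500.03962938 -77.70479398   8.        ]
353.5135135650635 184.1216220855713 5.487934589385986 [ 505.57524125 -198.50364503    8.        ]
[120.75860012  79.88917076 120.92561934]
bed yaw deg 2.70667878428026
bay right [ 502.80743532 -138.10421951    8.        ]
green in bay 136.3328859323999 1.8682712210341226
[ 201.80599266 -591.39862416  291.81305516] [-3.14077277e+00 -8.53590130e-05  3.28779203e-01]
```

The measurements agree with the sizes given: pins 120.8 mm apart (120 expected), plate 169 x 112 mm and bar top at z = 66. The bed's yaw is +2.7° and the mask's about -1.8°. I'll move above the mask first.

Emit:
{"fn": "play_rows", "kwargs": {"targets": [{"linear":[56,-30,9],"turn":-0.12},{"linear":[113,-59,18],"turn":-0.24},{"linear":[169,-89,28],"turn":-0.36},{"linear":[225,-118,37],"turn":-0.48},{"linear":[281,-148,46],"turn":-0.61},{"linear":[338,-177,55],"turn":-0.73},{"linear":[394,-207,64],"turn":-0.85},{"linear":[450,-236,74],"turn":-0.97},{"linear":[506,-266,83],"turn":-1.09},{"linear":[563,-296,92],"turn":-1.21},{"linear":[563,-296,92],"turn":-1.211},{"linear":[563,-296,92],"turn":-1.211},{"linear":[563,-296,92],"turn":-1.211},{"linear":[563,-296,92],"turn":-1.211}], "hand": 95}}

```text
t: 1.9
eef_pos: [638.4, -131.0, 200.7]
tcp_rot: [3.141, 0.0, 1.538]
ft_force: [0.3, -0.2, 0.3]
opening: 0.996
```

Run:
```python
from h import *
s=env.state(); print(s['t'],s['eef_pos'],s['tcp_rot'],s['joints'],s['ft_force'])
im,d,p=grab('wrist','wrist1')
W=cloud(d,p)
hsv=cv2.cvtColor(im,cv2.COLOR_RGB2HSV)
m=cv2.inRange(hsv,(45,80,40),(85,255,255))>0
print(m.sum(), np.median(W[m],0))
```

```text
1.9 [ 638.42188041 -130.97938628  200.66334302] [3.14129220e+00 2.60607135e-04 1.53761280e+00] [-3.03592333e-01  6.23584752e-01  1.58101580e+00 -2.12121549e-04
  9.36632957e-01 -2.70283197e-01] [ 0.29549589 -0.19851114  0.3370731 ]
20924 [ 639.77852849 -108.91044291   31.09634003]
```

View pics/wrist1.png

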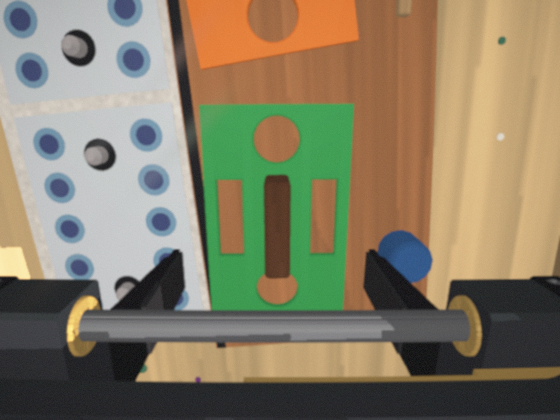

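Run:
```python
from h import *
im,d,p=load('wrist1'); W=cloud(d,p)
b=(W[...,2]>60)&(W[...,2]<72); b[:,:240]=0;b[:,320:]=0;b[:150]=0;b[300:]=0
print(b.sum()); v,u=np.nonzero(b);a=atz(p,np.c_[u,v],66.)[:,:2].astype(np.float32); print('bar',cv2.minAreaRect(a), W[b].mean(0))
# holes in green
hsv=cv2.cvtColor(im,cv2.COLOR_RGB2HSV)
m=(cv2.inRange(hsv,(45,80,40),(85,255,255))>0).astype(np.uint8)
cs,h=cv2.findContours(m,cv2.RETR_CCOMP,cv2.CHAIN_APPROX_NONE)
for c in cs:
    if cv2.contourArea(c)>800:
        q=atz(p,c.reshape(-1,2),32.)[:,:2].astype(np.float32); print(cv2.contourArea(c),cv2.minAreaRect(q))
for (u,v) in [(100,154),(78,47)]:
    s=im[v-20:v+21,u-20:u+21].astype(int); mm=(s.max(2)<60).astype(np.uint8)
    cs,_=cv2.findContours(mm,cv2.RETR_EXTERNAL,cv2.CHAIN_APPROX_NONE); c=max(cs,key=cv2.contourArea)
    (x,y),r=cv2.minEnclosingCircle(c); print((x+u-20,y+v-20,r),atz(p,[(x+u-20,y+v-20)],8.)[0])
print(W[60:100,50:60,2].mean())
```

```text
2505
bar ((639.3466796875, -128.44882202148438), (68.43219757080078, 17.419933319091797), 88.77230072021484) [ 639.62422937 -127.65157109   64.78592796]
29347.5 ((639.3001708984375, -127.43854522705078), (164.29232788085938, 110.63660430908203), 88.38533020019531)
1890.0 ((604.4564819335938, -127.77110290527344), (60.16805648803711, 20.23130226135254), 88.39772033691406)
1896.0 ((675.2850952148438, -129.36676025390625), (60.09244918823242, 20.266300201416016), 88.42371368408203)
3642.0 ((640.259765625, -149.83590698242188), (109.35076141357422, 34.32892608642578), 87.24905395507812)
1789.0 ((641.3472900390625, -69.58401489257812), (34.035614013671875, 34.067230224609375), 43.29633712768555)
(102.0, 156.0, 13.038504600524902) [500.68767012 -79.43497078   8.        ]
(78.23077011108398, 47.461538314819336, 17.515941619873047) [495.27440235   1.98763262   8.        ]
7.639763177761944
```

The wrist view agrees with the top view: plate centre at (639.7, -129.3) and yaw -1.6°. Next I descend and pinch the bar, with the tips about 6 mm above the plate.

Emit:
{"fn": "play_rows", "kwargs": {"targets": [{"linear":[1.5,1.2,25],"turn":-0.005},{"linear":[1.5,1.2,50],"turn":-0.005},{"linear":[1.5,1.2,70],"turn":-0.005},{"linear":[1.5,1.2,80],"turn":-0.005},{"linear":[1.5,1.2,85],"turn":-0.005},{"linear":[1.5,1.2,85],"turn":-0.005},{"linear":[1.5,1.2,85],"turn":-0.005}]}}

```text
t: 2.82
eef_pos: [640.6, -128.2, 115.9]
tcp_rot: [3.141, 0.0, 1.545]
ft_force: [-0.8, 0.5, -0.9]
opening: 0.998
```

Emit:
{"fn": "play_rows", "kwargs": {"targets": [{"linear":[0,0,0],"turn":0},{"linear":[0,0,0],"turn":0},{"linear":[0,0,0],"turn":0},{"linear":[0,0,0],"turn":0},{"linear":[0,0,0],"turn":0},{"linear":[0,0,0],"turn":0},{"linear":[0,0,0],"turn":0},{"linear":[0,0,0],"turn":0}], "hand": 5}}

```text
t: 3.82
eef_pos: [640.3, -128.1, 115.2]
tcp_rot: [3.142, 0.0, 1.545]
ft_force: [-0.1, -0.1, 0.1]
opening: 0.217
```

Emit:
{"fn": "play_rows", "kwargs": {"targets": [{"linear":[0,0,-1],"turn":0},{"linear":[-1,-11,-1],"turn":-0.006},{"linear":[-2,-22,-1],"turn":-0.012},{"linear":[-3,-33,-1],"turn":-0.018},{"linear":[-4,-44,-1],"turn":-0.024},{"linear":[-5,-55,-1],"turn":-0.03},{"linear":[-5,-55,-1],"turn":-0.03},{"linear":[-5,-55,-1],"turn":-0.03}]}}

```text
t: 4.82
eef_pos: [585.5, -131.8, 116.4]
tcp_rot: [3.141, 0.0, 1.575]
ft_force: [-0.3, -0.3, -1.5]
opening: 0.189
```

Run:
```python
from h import *
im,d,p=grab('scene','scene2'); cv2.imwrite('pics/scene2c.png',cv2.resize(im[170:370,90:400],None,fx=2.5,fy=2.5,interpolation=cv2.INTER_CUBIC)[:,:,::-1])
```

```text
(no output)
```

View pics/scene2c.png

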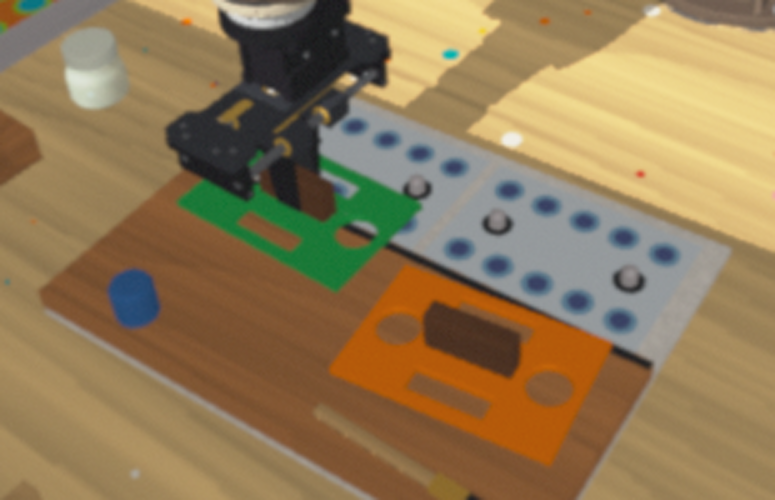

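The mask is held and moving low: the plate lies level with the shelf top at crop (300,215), and the orange one hasn't moved. I'll measure the mask's position in the hand before continuing.

Run:
```python
from h import *
s=env.state(); print(s['t'],s['eef_pos'],s['tcp_rot'],s['ft_force'])
im,d,p=grab('wrist','wrist3'); W=cloud(d,p)
hsv=cv2.cvtColor(im,cv2.COLOR_RGB2HSV)
m=(cv2.inRange(hsv,(45,80,40),(85,255,255))>0).astype(np.uint8)
print('plate z',np.median(W[m>0][:,2]))
cs,h=cv2.findContours(m,cv2.RETR_CCOMP,cv2.CHAIN_APPROX_NONE)
for c in cs:
    if cv2.contourArea(c)>800:
        print(cv2.boundingRect(c),cv2.minAreaRect(atz(p,c.reshape(-1,2),33.)[:,:2].astype(np.float32)))
```

```text
4.875 [ 585.59209732 -131.73888152  116.2870231 ] [3.14108348e+00 2.48193868e-04 1.57481310e+00] [-0.97595051 -0.33718867 -1.06286245]
plate z 32.0955562346046
(160, 103, 229, 178) ((584.8211059570312, -94.32847595214844), (109.09523010253906, 92.13307189941406), 0.19495834410190582)
(239, 120, 70, 70) ((584.6395263671875, -73.39720153808594), (33.98261260986328, 32.8643798828125), 23.83556365966797)
```

View pics/wrist3.png

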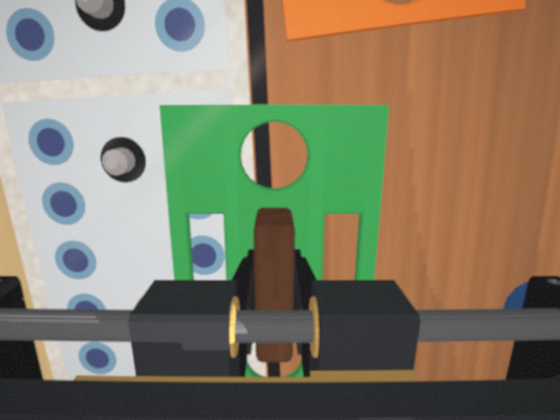

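Emit:
{"fn": "play_rows", "kwargs": {"targets": [{"linear":[-0.5,-10,0],"turn":-0.006},{"linear":[-1,-20,0],"turn":-0.012},{"linear":[-2,-30,0],"turn":-0.018},{"linear":[-2.5,-40,0],"turn":-0.024},{"linear":[-3,-50,0],"turn":-0.03},{"linear":[-4,-60,0],"turn":-0.036},{"linear":[-4.5,-70,0],"turn":-0.04},{"linear":[-4.7,-78,0],"turn":-0.044},{"linear":[-4.7,-82,0],"turn":-0.044},{"linear":[-4.7,-82,0],"turn":-0.044},{"linear":[-4.7,-82,0],"turn":-0.044}]}}

```text
t: 6.3
eef_pos: [503.5, -136.8, 116.3]
tcp_rot: [3.141, 0.0, 1.619]
ft_force: [0.0, -0.3, -2.4]
opening: 0.19
```

Run:
```python
from h import *
s=env.state(); print(s['t'],s['eef_pos'],s['tcp_rot'],s['ft_force'])
im,d,p=grab('wrist','wrist4'); W=cloud(d,p)
hsv=cv2.cvtColor(im,cv2.COLOR_RGB2HSV)
m=(cv2.inRange(hsv,(45,80,40),(85,255,255))>0).astype(np.uint8)
print('plate z',np.median(W[m>0][:,2]))
cs,h=cv2.findContours(m,cv2.RETR_CCOMP,cv2.CHAIN_APPROX_NONE)
for c in cs:
    if cv2.contourArea(c)>800:
        print(cv2.boundingRect(c),cv2.minAreaRect(atz(p,c.reshape(-1,2),33.)[:,:2].astype(np.float32)))
cv2.imwrite('pics/wrist4c.png',cv2.resize(im[80:280,150:410],None,fx=2.8,fy=2.8)[:,:,::-1])
```

```text
6.3 [ 503.53726776 -136.77399622  116.26130632] [3.14120521e+00 2.61973406e-04 1.61883239e+00] [ 0.01536749 -0.32014343 -2.40823918]
plate z 32.068533521754155
(160, 105, 228, 176) ((500.83111572265625, -99.75297546386719), (109.08641815185547, 91.3720932006836), 2.7249176502227783)
(239, 120, 70, 70) ((500.0704345703125, -78.0145034790039), (33.67938995361328, 33.7027702331543), 46.90950012207031)
```

View pics/wrist4c.png

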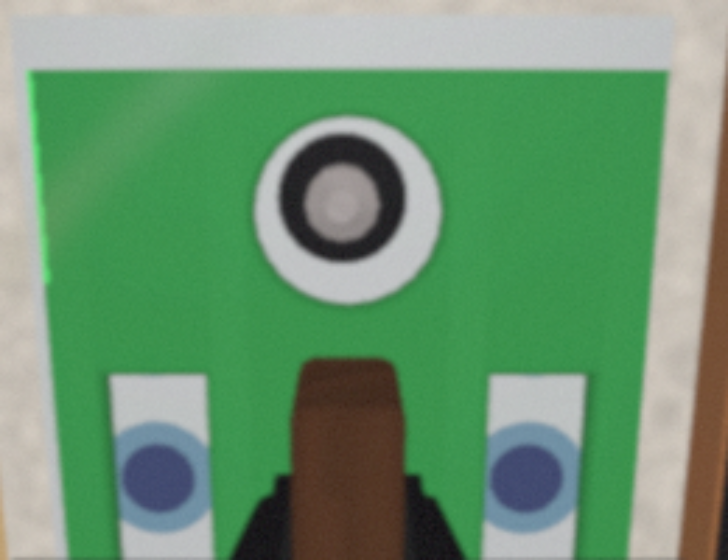

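The hole is over the pin: the pin is at crop (341,203), the hole centre at (348,210). Yaw matches the bed's. Lowering it now.

Emit:
{"fn": "play_rows", "kwargs": {"targets": [{"linear":[0,0,4],"turn":0},{"linear":[0,0,8],"turn":0},{"linear":[0,0,12],"turn":0},{"linear":[0,0,15],"turn":0},{"linear":[0,0,17],"turn":0},{"linear":[0,0,18.5],"turn":0},{"linear":[0,0,18.7],"turn":0},{"linear":[0,0,18.7],"turn":0},{"linear":[0,0,18.7],"turn":0}]}}

```text
t: 7.48
eef_pos: [503.3, -136.8, 97.6]
tcp_rot: [3.141, 0.0, 1.619]
ft_force: [-0.2, -0.1, -2.3]
opening: 0.19
```

Run:
```python
from h import *
s=env.state(); print(s['t'],s['eef_pos'],s['tcp_rot'],s['ft_force'],s['moment'])
im,d,p=grab('wrist','wrist5'); W=cloud(d,p)
hsv=cv2.cvtColor(im,cv2.COLOR_RGB2HSV)
m=(cv2.inRange(hsv,(45,80,40),(85,255,255))>0)
print('plate z',np.median(W[m][:,2]))
cv2.imwrite('pics/wrist5c.png',cv2.resize(im[80:280,150:410],None,fx=2.8,fy=2.8)[:,:,::-1])
```

```text
7.475 [ 503.27674539 -136.76197427   97.62365811] [3.14140500e+00 1.81141412e-04 1.61877061e+00] [-0.17714101 -0.0980957  -2.34801137] [ 0.00389097 -0.05571588 -0.02650739]
plate z 13.435733478651454
```

View pics/wrist5c.png

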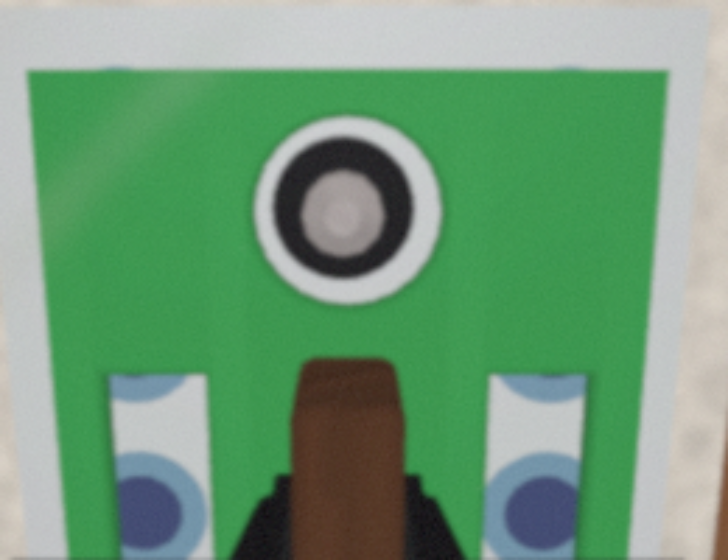

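The pin is nearly centred in the hole (pin at crop (343,213), hole at (348,210)). The wrist still carries the mask's weight, so it's just above the floor. I'll ease it down.

Emit:
{"fn": "play_rows", "kwargs": {"targets": [{"linear":[0,0,0.4],"turn":0},{"linear":[0,0,0.7],"turn":0},{"linear":[0,0,0.7],"turn":0},{"linear":[0,0,0.7],"turn":0}]}}

```text
t: 8.02
eef_pos: [503.3, -136.7, 97.3]
tcp_rot: [3.141, 0.0, 1.619]
ft_force: [-1.0, 0.4, 5.8]
opening: 0.188
```

Contact with the floor (about 8 N change), so I release and rise.

Emit:
{"fn": "play_rows", "kwargs": {"targets": [{"linear":[0,0,0],"turn":0},{"linear":[0,0,0],"turn":0},{"linear":[0,0,0],"turn":0},{"linear":[0,0,0],"turn":0},{"linear":[0,0,0],"turn":0},{"linear":[0,0,0],"turn":0}], "hand": 60}}

```text
t: 8.78
eef_pos: [503.3, -136.7, 96.8]
tcp_rot: [3.142, 0.0, 1.619]
ft_force: [-0.5, 0.2, -0.5]
opening: 0.63
```

Emit:
{"fn": "play_rows", "kwargs": {"targets": [{"linear":[0,0,-10],"turn":0},{"linear":[0,0,-30],"turn":0},{"linear":[0,0,-60],"turn":0},{"linear":[0,0,-100],"turn":0},{"linear":[0,0,-140],"turn":0},{"linear":[0,0,-180],"turn":0},{"linear":[40,-20,-200],"turn":0},{"linear":[0,0,-200],"turn":0},{"linear":[0,0,-200],"turn":0},{"linear":[0,0,-200],"turn":0}]}}

```text
t: 10.02
eef_pos: [502.8, -136.5, 296.9]
tcp_rot: [-3.141, -0.0, 1.618]
ft_force: [-0.3, 0.2, 0.3]
opening: 0.631
```

Run:
```python
from h import *
s=env.state(); print(s['t'],s['eef_pos'],s['tcp_rot'],s['ft_force'])
im,d,p=grab('wrist','wrist6'); W=cloud(d,p)
hsv=cv2.cvtColor(im,cv2.COLOR_RGB2HSV)
m=(cv2.inRange(hsv,(45,80,40),(85,255,255))>0).astype(np.uint8)
w=W[m>0]; A=np.c_[w[:,:2]-w[:,:2].mean(0),np.ones(len(w))]; print('plane',np.linalg.lstsq(A,w[:,2],rcond=None)[0],'z',np.median(w[:,2]))
cs,h=cv2.findContours(m,cv2.RETR_CCOMP,cv2.CHAIN_APPROX_NONE)
for c in cs:
    if cv2.contourArea(c)>400: print(cv2.boundingRect(c),cv2.minAreaRect(atz(p,c.reshape(-1,2),14.)[:,:2].astype(np.float32)))
print('floor z',np.median(W[...,2][(abs(W[...,2]-8)<4)]))
grab('scene','scene6'); im=cv2.imread('pics/scene6.png'); cv2.imwrite('pics/scene6c.png',cv2.resize(im[170:370,90:400],None,fx=2.5,fy=2.5))
```

```text
10.025 [ 502.78492826 -136.52237448  296.89123238] [-3.14106998e+00 -2.57101070e-04  1.61825207e+00] [-0.3355322   0.22342892  0.34373463]
plane [1.26858595e-02 3.57131850e-02 1.43324785e+01] z 13.067578211714654
(222, 112, 106, 152) ((502.6035461425781, -138.29034423828125), (108.67747497558594, 166.8832550048828), 2.743384599685669)
(297, 163, 22, 56) ((538.0516357421875, -135.73858642578125), (21.598190307617188, 60.921974182128906), 2.0232937335968018)
(231, 163, 22, 57) ((467.0137939453125, -139.66091918945312), (21.94667625427246, 61.90656280517578), 2.653151750564575)
(259, 160, 32, 98) ((503.7319641113281, -159.02621459960938), (35.130672454833984, 110.36709594726562), 2.709404706954956)
(257, 117, 35, 37) ((499.6258850097656, -78.49519348144531), (34.97079086303711, 35.67791748046875), 47.81809616088867)
floor z 7.612296465330692
```

View pics/wrist6.png

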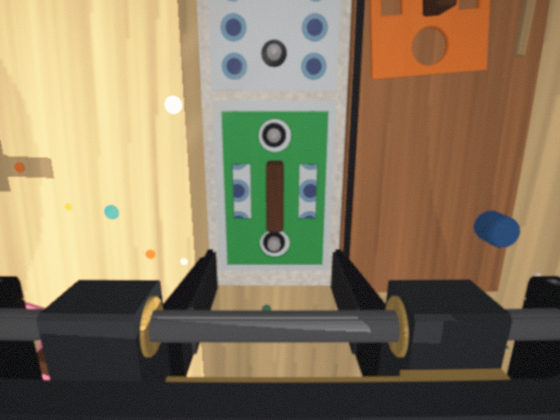

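View pics/scene6c.png

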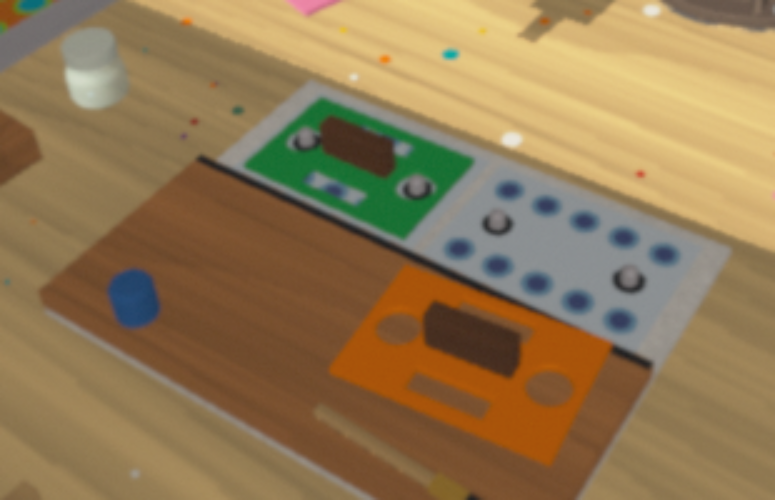

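Run:
```python
from h import *
im,d,p=load('wrist6'); W=cloud(d,p)
for v,u in [(118,230),(118,320),(255,235),(255,315)]: print(np.median(W[v-4:v+5,u-4:u+5,2]))
env.job_done()
```

```text
12.959567968791339
13.055904111065054
13.057502215885037
13.036852023062982
the job is handed in; nothing more can be done
```

The green mask now lies flat in the right bay, with both pins standing through its holes, and I handed the job in at about 10 s of the 32 s allowed.

I pinched the mask by its grip bar and slid it towards the robot about 1 mm clear of the shelf. I turned it about 4° to square it to the bed and checked a hole over its pin. Then I lowered it until it touched the floor with about 8 N, let go, and backed the gripper 200 mm straight up.

**Last checks:**
- **Position:** the mask's centre measured (502.6, -138.3), against (502.9, -138.4) for the bay point. Yaw was 2.7°, the same as the bed.
- **Flatness:** all four corners of the plate's top were at z = 13.0–13.1 mm. The floor measured 7.6 mm, so a 6 mm plate should read about 13.6 mm. The 0.5 mm gap is within the calibration.
- **Surroundings:** the orange mask, brush and pot look unmoved in the pictures. The wrist force was near zero after release.

**One disagreement:** a plane fitted to every green pixel gave a slight tilt of up to 0.036. I put that down to stray pixels outside the plate, because the corner heights show it level.

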